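# Clamp a laser head in its curing fixture and pin the bar

## Task

Load the laser head into the fixture's nest, flat on the nest floor with its snout through the notch; then swing the hinged clamp bar down over it until it is fully shut, and push the lock pin from its stand fully home through the hole in the bar's end and the bracket below it. Leave the other things on the bench where they are.

Things in the scene. Friction and masses are not known exactly. Their poses are not given: they have to be found in the camera images.
- head: Laser head, about 250 g, loose on the bench: black base 80 (x) x 60 (y) x 25 mm tall, on its middle a grey block 44 (x) x 50 (y) rising to 60 mm above the underside; a round snout 18 mm across sticks 18 mm out of the base's +x end, axis 12.5 mm up. Origin: centre of the underside; z up, x towards the snout.
- snout (a point): Centre of the snout's free end on the laser head, 58 mm along +x and 12.5 mm above the head's origin.
- fixture: Clamping fixture, bolted down: dark base plate 150 (x) x 280 (y) x 12 mm. On it a nest of low walls in the middle, two 90 mm high hinge cheeks at its +y end (outer faces 44 mm apart in x) and a latch bracket 74 mm high at its -y end. Origin: centre of the plate's underside; z up.
- nest (a point): Centre of the nest floor (top of the base plate, 12 mm above the bench), axes as the fixture's. The pocket is 86 (x) x 66 (y) mm inside, walls 5 mm thick and 14 mm tall, with a notch 26 mm wide in the middle of its +x wall for the snout (3 mm play each way around the head's base). The -x wall has no notch.
- bar (a joint): Clamp bar angle, rad: 0 = shut (level, on its stop, top face 84 mm above the bench, lying from the hinge along the fixture's -y), 1.57 = upright, 1.95 = fully open. Steel, 24 mm wide (last 38 mm: 32), 10 thick, 224 long from the hinge axis; shut, 2 mm above a seated head. Stiff hinge (0.3 N m): it stays where it is left; about 4 N at its end swings it.
- hinge (a point): Middle of the bar's hinge axis, which runs along the fixture's x; 105 mm along the fixture's +y from the nest centre, 79 mm above the bench. The bar's middle plane passes through the axis.
- bar_hole (a point): Centre of the upper mouth of the hole in the bar's free end: 205 mm along the bar from the hinge axis, on the face that is uppermost when shut (5 mm off the bar's middle plane). Hole 11 mm wide, right through, 10 mm deep.
- latch_hole (a point): Centre of the upper mouth of the hole in the latch bracket's 10 mm thick, 36 x 36 mm flange: 74 mm above the bench, 100 mm along the fixture's -y from the nest centre. Hole 11 mm wide, right through, free space below; under the bar's hole when the bar is shut.
- stand: Wooden block 70 x 60 x 42 mm, fixed, that holds the lock pin upright in a hole in the middle of its top. Origin: centre of the underside.
- pin: Lock pin, 50 g, upright in the stand: steel shank 8 mm across, 36 long with a 7 mm tapered tip, then a collar 22 across, 4 thick, then a black grip 16 across, 28 tall. Origin: end of the tip; z towards the grip. In the stand the collar rests on the block (origin 6 mm above the bench); home, the collar rests on the bar, tip 26 mm below the latch flange's top.
- glue: Red glue bottle, 40 mm across, 150 mm tall, standing; origin at its underside. Bystander.
- driver: Screwdriver lying on the bench beyond the fixture. Bystander.
- cap0: Small white cap, 22 mm across, 18 mm tall. Bystander.
- cap1: A second such white cap. Bystander.
- vial: Small aluminium level block, 60 x 22 x 22 mm. Bystander.
- eyepiece: Black eyepiece, 40 mm across, 45 mm tall, standing. Bystander.

How it is judged:
On the way, in this order (a step that is already met when the one before it is completed fails the run):
1. the laser head sits in the nest, snout in the notch, with the bar still open (horizontal distance between head and nest below 0.007 m and z of head in the frame of nest below 0.004 m and x of snout in the frame of nest above 0.045 m and angle between head's own z axis and vertical below 0.06 rad and value of joint bar above 0.3 rad), for 0.2 s.
2. the bar is shut over the seated head, the pin not yet in (horizontal distance between head and nest below 0.007 m and z of head in the frame of nest below 0.004 m and x of snout in the frame of nest above 0.045 m and angle between head's own z axis and vertical below 0.06 rad and value of joint bar below 0.04 rad and horizontal distance between pin and latch_hole above 0.03 m), for 0.2 s.
At the end, for the whole second after the job is handed in: Head in the nest: origin within 7 mm of its centre, within 4 mm of the floor, upright to 0.06 rad, snout end 45 mm or more along +x. Bar below 0.04 rad. Pin within 4 mm of the bracket hole's axis, upright to 0.12 rad, tip 22 mm or more below the flange top. Pin and head at rest (horizontal distance between head and nest below 0.007 m and z of head in the frame of nest below 0.004 m and x of snout in the frame of nest above 0.045 m and angle between head's own z axis and vertical below 0.06 rad and value of joint bar below 0.04 rad and horizontal distance between pin and latch_hole below 0.004 m and z of pin in the frame of latch_hole below -0.022 m and angle between pin's own z axis and vertical below 0.12 rad and linear speed of each of pin, head below 0.02 m/s); the robot touches nothing.
It fails at once if a bystander is moved by more than 30 mm or knocked over (distance of any of glue, driver, cap0, cap1, vial, eyepiece from where it was at the start of the episode above 0.03 m or angle between any of glue, eyepiece, cap0, cap1's own z axis and vertical above 0.6 rad).
It also fails if it takes over 72 s, if anything falls off the work surface, if the arm or the gripper's body presses on something with over 40 N, if the wrist force passes 120 N, or if a joint passes its speed limit or range.

## Robot

A 6-joint arm with a two-finger parallel gripper is mounted at the origin on the work surface. World frame = base frame: x ahead of the robot, y to its left, z up, the work surface at z = 0. Lengths are in m, angles in rad, forces in N, time in s.
With the tool pointing down it reaches from about 0.425 to 0.925 m from the base axis. Payload 12.5 kg.
Tool frame: the origin (TCP) lies midway between the tips of the shut fingers; the grasp point (between the pads) lies env.grip_depth behind it (env.grip_depth is the distance from the TCP to the grasp point, in m); z points along the fingers, y is the line along which they close (so a half turn about z gives the same grasp; the last joint's range is limited). The gripper opens to 85 mm and grips with 20 to 120 N. Pads are 22 mm wide; open, the fingers measure 114 mm over their backs; the gripper's body (76 mm by 85 mm) begins 54 mm behind the grasp point. The pads swing forward as they close: fully open they stand 13 mm farther back than shut.
Start: joints at [-1.438, 0.491, 1.559, -0, 1.092, -0.106], TCP at [0.148, -0.607, 0.231] pointing down, gripper open.
Joint ranges: [-3.1, 3.1], [-0.84, 2.19], [0.05, 2.79], [-1.13, 4.28], [0.06, 2.93], [-2.69, 2.69]. Speed limits (rad/s): [2.22, 2.22, 2.79, 3.14, 3.14, 3.14].

## Interface

Orientations are given as [roll, pitch, yaw] about the fixed x, y, z axes, in that order (R = Rz(yaw) Ry(pitch) Rx(roll)).
In Python, from bench import env, optics gives the robot as it stands.
- The arm moves only by the tool step_arm, never from a script. Its arguments are lists of equal length, an entry for each row: "gripper": the closure, from -1 (fully open) to 1 (shut); "travel": the shift along the tool's x, y, z scaled (see below), a list of three; "twist": the turn, a rotation vector about the tool's x, y, z scaled (see below), a list of three. A call has 1 to 12 rows; each row is the pose to reach, as a shift and turn from the pose commanded when the call began, along the tool's axes at that moment; what a row does not reach only later rows make up. The controller multiplies each number of a shift by 0.15 m and each number of a turn by 45 degrees. A row lasts 1/8 s, in which the tool goes at most 62.5 mm and 10.7 degrees, less where a joint would pass 70% of its speed; a pose out of reach is approached as far as the arm can. A call with a number of a shift or a turn outside -1 to 1 is refused whole. A call with a gripper value outside its range is refused whole. The fingers move at their own pace and stop on an object; the grip force is fixed at half the most. Time passes only in rows, so rows that repeat a pose let the fingers close. It gives the time, the measured TCP pose, the force, the opening and the grip force at its end, in the units of the state.
- env.read_state(): the state, without advancing time (a new reading comes with each control period).
- optics.grab_frame(name): name is "scene" or "top"; returns the picture (480x640x3 uint8, red, green, blue); there is no depth.
- optics.camera_model(name): a dict with "K" (3x3 intrinsics, pixels), "k1" (the pictures are not rectified: a ray, as slopes to the right and down, at radius r is drawn at 1 + k1 r^2 times it, then the intrinsics apply), "world_to_cam" (4x4, takes a point from world to camera coordinates). Camera axes: x right, y up, looking along -z (the intrinsics and any distortion apply to the point x, -y, -z); pixel columns grow to the right and rows downward; lengths in m; the calibration is good to about 2 mm. A picture is of the moment at which its call begins. camera_model takes no time and is no camera call.
- env.finish_job(): hands the job in; it is judged then, once.
The state is a dict: "time_s": time; "joints": joint angles; "dq": joint speeds; "joint_torque": joint torques, N m; "position": TCP position; "orientation": TCP orientation; "contact_force": force on the tool from outside, world axes, zero at the start; "ft_torque": the same for the moment, N m; "opening": finger opening in m; "finger_force": force on a finger pad.
Only numpy, scipy, OpenCV 4.12 (cv2) and the standard library are available. Lean on these libraries where they do the work, as an engineer would, in place of code of your own. Each camera call takes 0.05 s, during which the arm holds its last target. There are 200 camera calls.

## Working session

There is one attempt and no reset: what is moved stays moved. The work goes in short steps, Python scripts to look and compute and a tool call to move; the robot and the scene stay as the last step left them, time stands still between calls to the robot, and variables do not carry over. Pictures are saved under pics/ and viewed, at most 10 in all, crops included, and the job is handed in when it is done.

Besides the shell and the picture viewer there is one more tool, called after ">>>" as name(argument=value, ...) on one line, values as JSON. step_arm: Moves the arm, as the interface text tells. Shifts and turns lie within -1 to 1; 1 stands for 0.15 m of shift or 45 degrees of turn. Its arguments: {"type":"object","properties":{"gripper":{"type":"array","items":{"type":"number"}},"travel":{"type":"array","items":{"type":"array","items":{"type":"number"}}},"twist":{"type":"array","items":{"type":"array","items":{"type":"number"}}}},"required":["gripper","travel","twist"]}

```bash
ls; mkdir -p pics
python3 - <<'E'
from bench import env, optics
import cv2
for n in("scene","top"):
    cv2.imwrite(f"pics/{n}0.png",optics.grab_frame(n)[:,:,::-1]); m=optics.camera_model(n); print(n,m)
print(env.read_state(),env.grip_depth)
E
```

```text
pics
scene {'K': array([[520.52600887,   0.        , 319.39977288],
       [  0.        , 520.52600887, 239.39034573],
       [  0.        ,   0.        ,   1.        ]]), 'k1': -0.07279468861850354, 'world_to_cam': array([[-0.86356426,  0.50423611, -0.00164624,  0.45666621],
       [-0.3900152 , -0.66587093,  0.63600633,  0.18007707],
       [ 0.31960117,  0.5498744 ,  0.77168208, -1.27046566],
       [ 0.        ,  0.        ,  0.        ,  1.        ]])}
top {'K': array([[488.29107672,   0.        , 319.39764369],
       [  0.        , 488.29107672, 243.28358977],
       [  0.        ,   0.        ,   1.        ]]), 'k1': -0.04914216449827659, 'world_to_cam': array([[ 0.00970975, -0.99969951,  0.02250809, -0.014471  ],
       [ 0.99168324,  0.01251587,  0.12809254, -0.54890202],
       [-0.12833576,  0.02107715,  0.99150678, -0.94889506],
       [ 0.        ,  0.        ,  0.        ,  1.        ]])}
{'time_s': 0.1, 'joints': array([-1.43762981e+00,  4.91503111e-01,  1.55938361e+00,  8.32450292e-06,
        1.09166982e+00, -1.05630531e-01]), 'dq': array([-0.00144081, -0.00096806, -0.0014832 , -0.00029114, -0.00251561,
        0.00034725]), 'joint_torque': array([ 1.99531358e-03, -6.19446945e+01, -2.62025768e+01, -6.58372983e-05,
        2.87128270e-03, -1.10798410e-05]), 'position': array([ 0.14781402, -0.60707586,  0.23078547]), 'orientation': array([-3.14063491e+00, -1.08969550e-04,  2.38793155e-01]), 'contact_force': array([ 0.46112644,  0.81596128, -0.30610929]), 'ft_torque': array([-0.02318024, -0.02257917, -0.03837641]), 'finger_force': 0.0, 'opening': 0.08531595731483876} 0.0187
```

View pics/scene0.png

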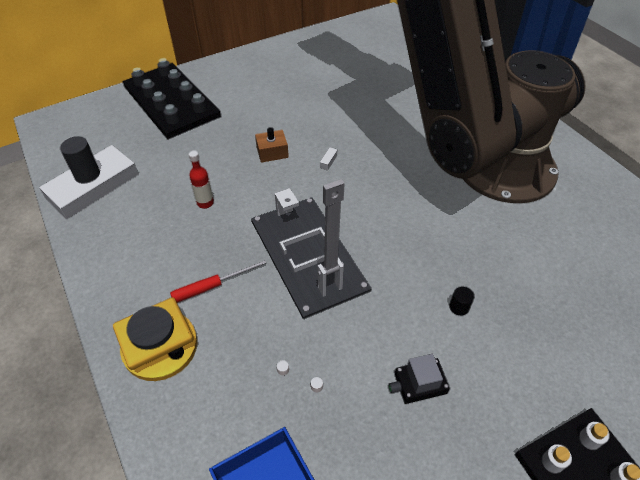

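View pics/top0.png

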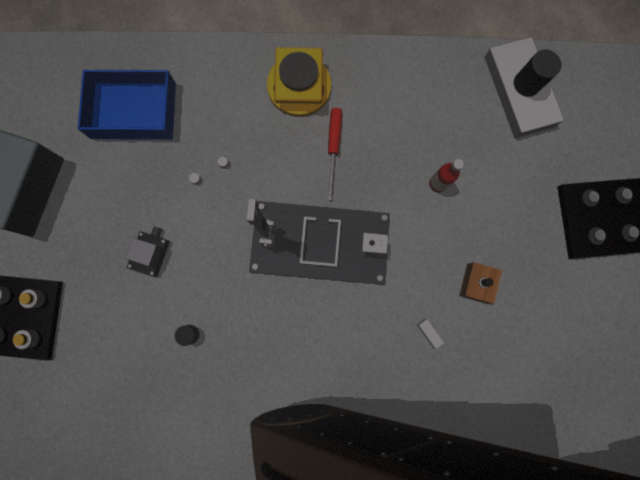

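```bash
cat > u.py <<'E'
import numpy as np, cv2
from bench import env, optics
def grab(n): return np.ascontiguousarray(optics.grab_frame(n)[:,:,::-1])
def crop(im,c0,r0,w,h,s):
    o=cv2.resize(im[r0:r0+h,c0:c0+w],None,fx=s,fy=s,interpolation=cv2.INTER_CUBIC)
    for c in range(c0-c0%-10,c0+w,10):
        cv2.line(o,((c-c0)*s,0),((c-c0)*s,5),(0,255,255),1)
        if c%20==0: cv2.putText(o,str(c),((c-c0)*s+1,14),0,.35,(0,255,255),1)
    for r in range(r0-r0%-10,r0+h,10):
        cv2.line(o,(0,(r-r0)*s),(5,(r-r0)*s),(0,255,0),1); cv2.putText(o,str(r),(6,(r-r0)*s+4),0,.35,(0,255,0),1)
    return o
def proj(n,P):
    m=optics.camera_model(n); P=np.atleast_2d(P); q=P@m["world_to_cam"][:3,:3].T+m["world_to_cam"][:3,3]
    s=np.c_[q[:,0]/-q[:,2],-q[:,1]/-q[:,2]]; s=s*(1+m["k1"]*(s**2).sum(1,keepdims=True))
    return s@m["K"][:2,:2].T+m["K"][:2,2]
def unproj(n,px,z):
    m=optics.camera_model(n); px=np.atleast_2d(np.float64(px)); d=(px-m["K"][:2,2])/m["K"][0,0]; s=d.copy()
    for _ in range(20): s=d/(1+m["k1"]*(s**2).sum(1,keepdims=True))
    R=m["world_to_cam"][:3,:3]; c=-R.T@m["world_to_cam"][:3,3]
    v=np.c_[s[:,0],-s[:,1],-np.ones(len(s))]@R
    return c+v*((np.reshape(z,(-1,1))-c[2])/v[:,2:])
E
python3 - <<'E'
from u import *
t=cv2.imread("pics/top0.png"); s=cv2.imread("pics/scene0.png")
o=np.zeros((480,800,3),np.uint8)
o[:400,:600]=crop(t,246,195,150,100,4); o[:240,600:]=crop(t,122,222,50,60,4); o[240:480,600:]=crop(t,458,255,50,60,4)
cv2.imwrite("pics/c1.png",cv2.convertScaleAbs(o,alpha=1.5))
o=np.zeros((560,800,3),np.uint8)
o[:560,:520]=crop(s,245,180,130,140,4); o[:280,520:]=crop(s,384,345,70,70,4); o[280:480,520:720]=crop(s,250,120,50,50,4)
cv2.imwrite("pics/c2.png",cv2.convertScaleAbs(o,alpha=1.2))
E
```

```text
(no output)
```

View pics/c1.png

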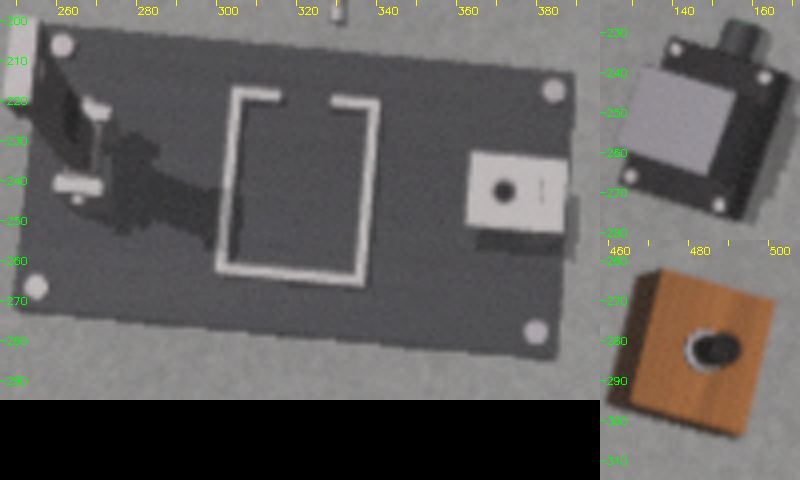

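View pics/c2.png

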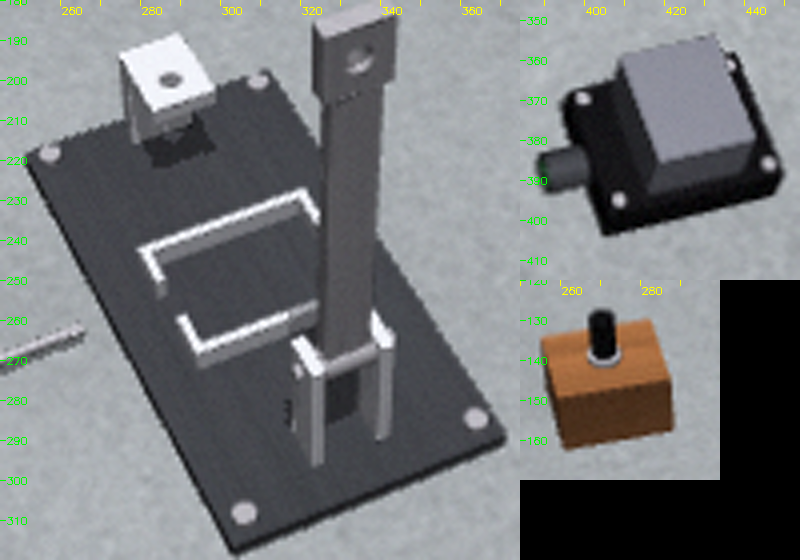

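```bash
cat > fit.py <<'E'
from u import *
from scipy.optimize import least_squares
def pix(l,c0,r0,ox=0,oy=0): return (np.array(l,float)-[ox,oy]+.5)/4-.5+[c0,r0]
def fit(sets,x0,name):
    def f(p,full=False):
        c,s=np.cos(p[2]),np.sin(p[2]); R=np.array([[c,-s,0],[s,c,0],[0,0,1]]); r=[]
        for n,px,P in sets: r.append(proj(n,np.array(P)/1e3@R.T+[p[0],p[1],0])-px)
        return r if full else np.concatenate(r).ravel()
    q=least_squares(f,x0,loss="soft_l1").x; print(name,q.round(4)); 
    for r in f(q,True): print(r.round(1).tolist())
    return q
F=fit([("top",pix([(574,73),(556,360),(20,308),(380,101),(233,87),(216,271),(364,286),(504,191)],246,195),
 [(75,-140,12),(-75,-140,12),(-75,140,12),(48,-38,26),(48,38,26),(-48,38,26),(-48,-38,26),(0,-100,74)]),
 ("scene",pix([(233,546),(505,428),(27,157),(171,79)],245,180),[(75,140,12),(-75,140,12),(75,-140,12),(0,-100,74)])],[.6,0,0],"fixture")
H=fit([("top",pix([(668,38),(792,73),(745,222),(622,184),(646,66),(737,93),(708,175),(617,147)],122,222,600),
 [(40,30,25),(40,-30,25),(-40,-30,25),(-40,30,25),(22,25,60),(22,-25,60),(-22,-25,60),(-22,25,60)]),
 ("scene",pix([(660,163),(755,137),(715,34),(620,57),(603,218),(780,170),(563,100)],384,345,520),
 [(22,25,60),(-22,25,60),(-22,-25,60),(22,-25,60),(40,30,25),(-40,30,25),(40,-30,25)])],[.6,.3,-.3],"head")
S=fit([("top",pix([(660,268),(775,300),(742,437),(631,402),(727,348)],458,255,600,240),
 [(35,30,42),(35,-30,42),(-35,-30,42),(-35,30,42),(0,0,74)]),
 ("scene",pix([(542,340),(651,320),(672,375),(563,397),(601,312)],250,120,520,280),[(35,-30,42),(-35,-30,42),(-35,30,42),(35,30,42),(0,0,74)])],[.55,-.3,-.3],"stand")
def fx(P):
    c,s=np.cos(F[2]),np.sin(F[2]); P=np.array(P)/1e3; return np.array([c*P[0]-s*P[1]+F[0],s*P[0]+c*P[1]+F[1],P[2]])
hp=pix([(360,61)],245,180)[0]
def b(q,l=205,h=5): return fx((0,105-l*np.cos(q)-h*np.sin(q)*-1*-1*-1 if 0 else 105-l*np.cos(q)+h*np.sin(q),79+l*np.sin(q)+h*np.cos(q)))
qs=np.arange(.9,2,.01); e=[np.linalg.norm(proj("scene",b(q))[0]-hp) for q in qs]; i=np.argmin(e); q=qs[i]
print("bar",q,e[i],b(q).round(3),"top px",proj("top",b(q)))
for n,px,z in(("glue",(438,186),0),("cap0",(223,162),.018),("cap1",(195,179),.018),("vial",(431,334),.022),("eyep",(186,335),.045),("drvtip",(331,198),.01),("drvend",(336,110),.02)): print(n,unproj("top",px,z).round(3))
for n,P in(("nest",(0,0,12)),("hinge",(0,105,79)),("latch",(0,-100,74))): print(n,fx(P).round(4))
E
python3 fit.py
```

```text
fixture [ 0.5543 -0.0093 -0.0763]
[[0.3, -0.2], [-0.1, -0.3], [-2.4, 0.8], [-0.4, -0.0], [-0.5, 0.2], [-0.6, 0.7], [-0.2, 0.2], [0.0, 0.2]]
[[-0.8, -0.6], [-0.0, 0.2], [-2.3, -1.9], [-1.4, -0.9]]
head [ 0.5251  0.3437 -0.2842]
[[-0.3, -0.6], [-3.6, -0.8], [-4.8, -0.5], [-1.9, 0.3], [-1.5, -0.9], [-0.4, -0.3], [-0.5, 0.6], [-1.8, 0.1]]
[[-1.2, -1.0], [-0.1, -0.8], [-1.1, -1.4], [-1.5, -1.3], [1.0, -1.0], [0.7, -0.2], [-0.5, -3.1]]
stand [ 0.4717 -0.3373 -0.261 ]
[[-0.1, 0.7], [-0.5, 0.7], [0.1, 0.1], [-0.8, 0.9], [-0.7, 0.7]]
[[-1.3, -1.1], [-1.0, -1.0], [-0.8, 0.3], [-1.9, -0.1], [-0.7, 0.5]]
bar 1.6000000000000005 0.3892205455330072 [0.563 0.106 0.284] top px [[247.37718984 212.05102208]]
glue [[ 0.68  -0.262  0.   ]]
cap0 [[0.72  0.195 0.018]]
cap1 [[0.683 0.252 0.018]]
vial [[ 0.369 -0.235  0.022]]
eyep [[0.364 0.25  0.045]]
drvtip [[ 0.648 -0.032  0.01 ]]
drvend [[ 0.838 -0.041  0.02 ]]
nest [ 0.5543 -0.0093  0.012 ]
hinge [0.5623 0.0954 0.079 ]
latch [ 0.5467 -0.109   0.074 ]
```

```bash
sed -i 's/(40,-30,25),(-40,-30,25),(-40,30,25),(22,25,60)/(40,-30,0),(-40,-30,0),(-40,30,25),(22,25,60)/; s/(603,218),(780,170),(563,100)\]/(603,218),(780,170)]/; s/(-40,30,25),(40,-30,25)\])/(-40,30,25)])/' fit.py; python3 fit.py | sed -n 4,6p
cat > plan.py <<'E'
import sys
from u import *
from scipy.spatial.transform import Rotation as Ro
def plan(wps,cur=None):
    st=env.read_state()
    p,R=(st["position"],Ro.from_euler("xyz",st["orientation"])) if cur is None else (np.array(cur[:3]),Ro.from_euler("xyz",[np.pi,0,cur[3]]))
    for w in wps:
        Rt=Ro.from_euler("xyz",[np.pi,0,w[3]]); q=np.array(w[:3])
        t=R.inv().apply(q-p)/.15; v=(R.inv()*Rt).as_rotvec()/(np.pi/4)
        print(w,"travel",t.round(3).tolist(),"twist",v.round(3).tolist(),"rows>=",int(np.ceil(max(np.linalg.norm(t)*.15/.0625,np.linalg.norm(v)*45/10.7)))); p,R=q,Rt
E
python3 - <<'E'
from plan import *
plan([(.27,-.48,.3,.5),(.40,-.36,.3,.8),(.44,-.21,.3,1.05),(.45,-.06,.3,1.287),(.44,.09,.3,1.287),(.46,.22,.22,1.287),(.523,.343,.12,1.287)])
E
```

```text
head [ 0.5255  0.3437 -0.2778]
[[-0.4, -0.7], [-0.2, 0.5], [-0.8, 0.0], [-1.8, 0.2], [-1.6, -1.1], [-0.4, -0.6], [-0.4, 0.3], [-1.7, 0.0]]
[[-1.3, -0.9], [-0.2, -0.8], [-1.4, -1.3], [-1.8, -1.1], [0.9, -0.7], [0.6, -0.2]]
(0.27, -0.48, 0.3, 0.5) travel [0.992, -0.631, -0.461] twist [-0.001, -0.0, -0.333] rows>= 4
(0.4, -0.36, 0.3, 0.8) travel [1.144, -0.287, -0.0] twist [-0.0, 0.0, -0.382] rows>= 3
(0.44, -0.21, 0.3, 1.05) travel [0.903, -0.505, -0.0] twist [0.0, 0.0, -0.318] rows>= 3
(0.45, -0.06, 0.3, 1.287) travel [0.901, -0.44, -0.0] twist [0.0, 0.0, -0.302] rows>= 3
(0.44, 0.09, 0.3, 1.287) travel [0.941, -0.344, -0.0] twist [0.0, 0.0, 0.0] rows>= 3
(0.46, 0.22, 0.22, 1.287) travel [0.869, -0.115, 0.533] twist [0.0, 0.0, 0.0] rows>= 3
(0.523, 0.343, 0.12, 1.287) travel [0.905, 0.174, 0.667] twist [0.0, 0.0, 0.0] rows>= 3
```

>>> step_arm(gripper=[-1,-1,-1,-1], travel=[[0.99,-0.63,-0.46],[0.99,-0.63,-0.46],[0.99,-0.63,-0.46],[0.99,-0.63,-0.46]], twist=[[0,0,-0.33],[0,0,-0.33],[0,0,-0.33],[0,0,-0.33]])

```text
time_s: 0.6
position: [0.272, -0.4783, 0.3021]
orientation: [3.139, -0.0, 0.502]
contact_force: [0.5, 0.5, -0.5]
opening: 0.0853
finger_force: 0.0
```

Run:
```python
from plan import *
plan([(.38,-.37,.3,.8),(.44,-.22,.3,1.05),(.45,-.07,.3,1.287),(.44,.08,.3,1.287),(.46,.22,.22,1.287),(.523,.343,.12,1.287)])
```

```text
(0.38, -0.37, 0.3, 0.8) travel [0.978, -0.287, 0.013] twist [0.003, 0.0, -0.38] rows>= 3
(0.44, -0.22, 0.3, 1.05) travel [0.996, -0.41, -0.0] twist [0.0, 0.0, -0.318] rows>= 3
(0.45, -0.07, 0.3, 1.287) travel [0.901, -0.44, -0.0] twist [0.0, 0.0, -0.302] rows>= 3
(0.44, 0.08, 0.3, 1.287) travel [0.941, -0.344, -0.0] twist [0.0, 0.0, 0.0] rows>= 3
(0.46, 0.22, 0.22, 1.287) travel [0.933, -0.133, 0.533] twist [0.0, 0.0, 0.0] rows>= 3
(0.523, 0.343, 0.12, 1.287) travel [0.905, 0.174, 0.667] twist [0.0, 0.0, 0.0] rows>= 3
```

>>> step_arm(gripper=[-1,-1,-1,-1], travel=[[0.98,-0.29,0],[0.98,-0.29,0],[0.98,-0.29,0],[0.98,-0.29,0]], twist=[[0,0,-0.38],[0,0,-0.38],[0,0,-0.38],[0,0,-0.38]])

```text
time_s: 1.1
position: [0.3788, -0.3712, 0.2997]
orientation: [-3.141, 0.0, 0.799]
contact_force: [0.2, -0.0, -0.1]
opening: 0.0854
finger_force: 0.0
```

>>> step_arm(gripper=[-1,-1,-1,-1], travel=[[1,-0.41,0],[1,-0.41,0],[1,-0.41,0],[1,-0.41,0]], twist=[[0,0,-0.32],[0,0,-0.32],[0,0,-0.32],[0,0,-0.32]])

```text
time_s: 1.6
position: [0.4392, -0.2212, 0.3001]
orientation: [-3.141, 0.0, 1.049]
contact_force: [-0.2, -1.0, 0.1]
opening: 0.0852
finger_force: 0.0
```

>>> step_arm(gripper=[-1,-1,-1,-1], travel=[[0.9,-0.44,0],[0.9,-0.44,0],[0.9,-0.44,0],[0.9,-0.44,0]], twist=[[0,0,-0.3],[0,0,-0.3],[0,0,-0.3],[0,0,-0.3]])

```text
time_s: 2.1
position: [0.4494, -0.0721, 0.3001]
orientation: [-3.141, 0.0, 1.284]
contact_force: [0.5, -0.3, -1.3]
opening: 0.0851
finger_force: 0.0
```

>>> step_arm(gripper=[-1,-1,-1,-1], travel=[[0.94,-0.34,0],[0.94,-0.34,0],[0.94,-0.34,0],[0.94,-0.34,0]], twist=[[0,0,0],[0,0,0],[0,0,0],[0,0,0]])

```text
time_s: 2.6
position: [0.4409, 0.0773, 0.3001]
orientation: [-3.142, 0.0, 1.284]
contact_force: [-0.3, -0.8, -0.3]
opening: 0.0856
finger_force: 0.0
```

>>> step_arm(gripper=[-1,-1,-1,-1], travel=[[0.93,-0.13,0.53],[0.93,-0.13,0.53],[0.93,-0.13,0.53],[0.93,-0.13,0.53]], twist=[[0,0,0],[0,0,0],[0,0,0],[0,0,0]])

```text
time_s: 3.1
position: [0.462, 0.2165, 0.219]
orientation: [-3.139, 0.002, 1.284]
contact_force: [0.5, -0.7, 0.5]
opening: 0.0851
finger_force: 0.0
```

>>> step_arm(gripper=[-1,-1,-1,-1], travel=[[0.9,0.17,0.67],[0.9,0.17,0.67],[0.9,0.17,0.67],[0.9,0.17,0.67]], twist=[[0,0,0],[0,0,0],[0,0,0],[0,0,0]])

```text
time_s: 3.6
position: [0.5254, 0.3382, 0.1181]
orientation: [-3.14, 0.002, 1.283]
contact_force: [-0.5, -0.4, -0.0]
opening: 0.0851
finger_force: 0.0
```

Run:
```python
from plan import *
s=env.read_state(); print(s["time_s"],s["position"],s["orientation"],s["joints"])
plan([(.5255,.343,.12,1.293),(.5255,.343,.028,1.293)])
```

```text
3.6 [0.52540647 0.33817606 0.11813519] [-3.13984621e+00  2.14105485e-03  1.28278541e+00] [ 4.66380523e-01  6.17495704e-01  1.66758738e+00 -4.80775346e-04
  8.59248535e-01  7.54707760e-01]
(0.5255, 0.343, 0.12, 1.293) travel [0.031, -0.009, -0.012] twist [-0.002, 0.003, -0.013] rows>= 1
(0.5255, 0.343, 0.028, 1.293) travel [0.0, -0.0, 0.613] twist [0.0, 0.0, 0.0] rows>= 2
```

>>> step_arm(gripper=[-1,-1,-1,-1,-1,1,1,1,1,1,1,1], travel=[[0.03,0,0.3],[0.03,0,0.5],[0.03,0,0.6],[0.03,0,0.6],[0.03,0,0.6],[0.03,0,0.6],[0.03,0,0.6],[0.03,0,0.6],[0.03,0,0.6],[0.03,0,0.6],[0.03,0,0.6],[0.03,0,0.6]], twist=[[0,0,-0.013],[0,0,-0.013],[0,0,-0.013],[0,0,-0.013],[0,0,-0.013],[0,0,-0.013],[0,0,-0.013],[0,0,-0.013],[0,0,-0.013],[0,0,-0.013],[0,0,-0.013],[0,0,-0.013]])

```text
time_s: 5.1
position: [0.5255, 0.344, 0.031]
orientation: [3.141, -0.001, 1.294]
contact_force: [-1.1, -1.1, 5.7]
opening: 0.043
finger_force: 62.2
```

>>> step_arm(gripper=[1,1,1,1], travel=[[0,0,-0.2],[0,0,-0.5],[0,0,-0.8],[0,0,-0.8]], twist=[[0,0,0],[0,0,0],[0,0,0],[0,0,0]])

```text
time_s: 5.6
position: [0.5262, 0.3445, 0.1535]
orientation: [3.138, -0.004, 1.294]
contact_force: [0.1, -0.2, -3.0]
opening: 0.0429
finger_force: 62.0
```

Run:
```python
from plan import *
print(env.read_state()["contact_force"])
plan([(.45,.23,.15,1.35),(.43,.1,.15,1.4945),(.44,0,.15,1.4945),(.5543,-.0093,.10,1.4945),(.5543,-.0093,.048,1.4945)])
```

```text
[ 0.06405381 -0.23514354 -2.9941261 ]
(0.45, 0.23, 0.15, 1.35) travel [-0.873, -0.28, 0.019] twist [0.005, -0.005, -0.071] rows>= 3
(0.43, 0.1, 0.15, 1.4945) travel [-0.875, 0.06, 0.0] twist [0.0, 0.0, -0.184] rows>= 3
(0.44, 0, 0.15, 1.4945) travel [-0.66, 0.117, 0.0] twist [0.0, 0.0, 0.0] rows>= 2
(0.5543, -0.0093, 0.1, 1.4945) travel [-0.004, 0.765, 0.333] twist [0.0, 0.0, 0.0] rows>= 3
(0.5543, -0.0093, 0.048, 1.4945) travel [0.0, -0.0, 0.347] twist [0.0, 0.0, 0.0] rows>= 1
```

>>> step_arm(gripper=[1,1,1,1], travel=[[-0.87,-0.28,0],[-0.87,-0.28,0],[-0.87,-0.28,0],[-0.87,-0.28,0]], twist=[[0,0,-0.07],[0,0,-0.07],[0,0,-0.07],[0,0,-0.07]])

```text
time_s: 6.1
position: [0.4491, 0.2295, 0.1499]
orientation: [-3.141, 0.0, 1.348]
contact_force: [0.4, -0.7, -2.4]
opening: 0.043
finger_force: 62.1
```

>>> step_arm(gripper=[1,1,1,1], travel=[[-0.87,0.06,0],[-0.87,0.06,0],[-0.87,0.06,0],[-0.87,0.06,0]], twist=[[0,0,-0.185],[0,0,-0.185],[0,0,-0.185],[0,0,-0.185]])

```text
time_s: 6.6
position: [0.4302, 0.1009, 0.1501]
orientation: [3.141, -0.0, 1.493]
contact_force: [0.9, 0.6, -3.3]
opening: 0.0433
finger_force: 62.1
```

>>> step_arm(gripper=[1,1,1,1], travel=[[-0.66,0.12,0],[-0.66,0.12,0],[-0.66,0.12,0],[-0.66,0.12,0]], twist=[[0,0,0],[0,0,0],[0,0,0],[0,0,0]])

```text
time_s: 7.1
position: [0.44, 0.0016, 0.1501]
orientation: [-3.141, -0.0, 1.495]
contact_force: [-0.2, -0.2, -2.8]
opening: 0.043
finger_force: 62.1
```

>>> step_arm(gripper=[1,1,1,1], travel=[[0,0.76,0.33],[0,0.76,0.33],[0,0.76,0.33],[0,0.76,0.33]], twist=[[0,0,0],[0,0,0],[0,0,0],[0,0,0]])

```text
time_s: 7.6
position: [0.5525, -0.0069, 0.1003]
orientation: [-3.14, -0.0, 1.496]
contact_force: [-0.4, -0.1, -2.7]
opening: 0.043
finger_force: 62.7
```

Run:
```python
from plan import *
plan([(.5543,-.0093,.062,1.4945),(.5543,-.0093,.044,1.4945)])
t=grab("top"); s=grab("scene")
o=np.zeros((560,800,3),np.uint8)
o[:400,:400]=crop(t,270,195,100,100,4); o[:360,400:]=crop(s,255,200,100,90,4)
cv2.imwrite("pics/c3.png",cv2.convertScaleAbs(o,alpha=1.4))
```

```text
(0.5543, -0.0093, 0.062, 1.4945) travel [-0.015, 0.013, 0.255] twist [-0.002, -0.0, 0.002] rows>= 1
(0.5543, -0.0093, 0.044, 1.4945) travel [0.0, -0.0, 0.12] twist [0.0, 0.0, 0.0] rows>= 1
```

View pics/c3.png

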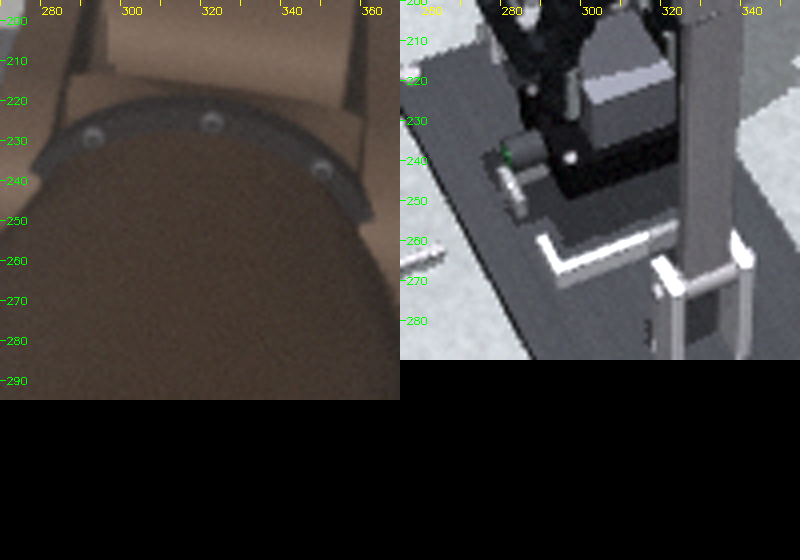

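Run:
```python
from u import *
def fp(o,yaw,P):
    c,s=np.cos(yaw),np.sin(yaw); P=np.array(P)/1e3; return np.c_[c*P[:,0]-s*P[:,1],s*P[:,0]+c*P[:,1],P[:,2]]+o
h=fp([.5525,-.0069,.069],-.0763,[(40,30,0),(40,30,25),(58,0,12.5),(22,25,60),(-22,25,60)])
print("head",proj("scene",h).round(1))
print("nest",proj("scene",fp([.5543,-.0093,0],-.0763,[(48,38,26),(48,13,26)])).round(1))
m=optics.camera_model("scene"); 
for d in([.01,0,0],[0,.01,0],[0,0,.01]): print(d,(proj("scene",h[:1]+d)-proj("scene",h[:1])).round(1))
```

```text
head [[295.4 250.3]
 [294.9 242.2]
 [280.5 238.7]
 [301.8 225.3]
 [322.9 217.7]]
nest [[292.8 267.3]
 [287.8 258.4]]
[0.01, 0, 0] [[-4.5  2. ]]
[0, 0.01, 0] [[2.5 3.5]]
[0, 0, 0.01] [[-0.2 -3.2]]
```

>>> step_arm(gripper=[1,1,1,1,1,1,1], travel=[[-0.015,0.013,0.1],[-0.015,0.013,0.2],[-0.015,0.013,0.25],[-0.015,0.013,0.29],[-0.015,0.013,0.33],[-0.015,0.013,0.37],[-0.015,0.013,0.37]], twist=[[0,0,0],[0,0,0],[0,0,0],[0,0,0],[0,0,0],[0,0,0],[0,0,0]])

```text
time_s: 8.57
position: [0.5548, -0.0108, 0.0449]
orientation: [-3.141, 0.0, 1.494]
contact_force: [-0.5, -0.1, -2.9]
opening: 0.0427
finger_force: 62.9
```

>>> step_arm(gripper=[1,1,-1,-1,-1,-1,-1,-1,-1,-1], travel=[[0,0,0.013],[0,0,0.02],[0,0,0.02],[0,0,0.02],[0,0,0.02],[0,0,0.02],[0,0,-0.3],[0,0,-0.6],[0,0,-1],[0,0,-1]], twist=[[0,0,0],[0,0,0],[0,0,0],[0,0,0],[0,0,0],[0,0,0],[0,0,0],[0,0,0],[0,0,0],[0,0,0]])

```text
time_s: 9.82
position: [0.5564, -0.0109, 0.1994]
orientation: [3.134, 0.001, 1.494]
contact_force: [0.4, -0.1, 0.3]
opening: 0.0855
finger_force: 0.0
```

Run:
```python
from u import *
s=grab("scene"); o=crop(s,245,180,130,110,5)
cv2.imwrite("pics/c4.png",cv2.convertScaleAbs(o,alpha=1.4))
```

```text
(no output)
```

View pics/c4.png

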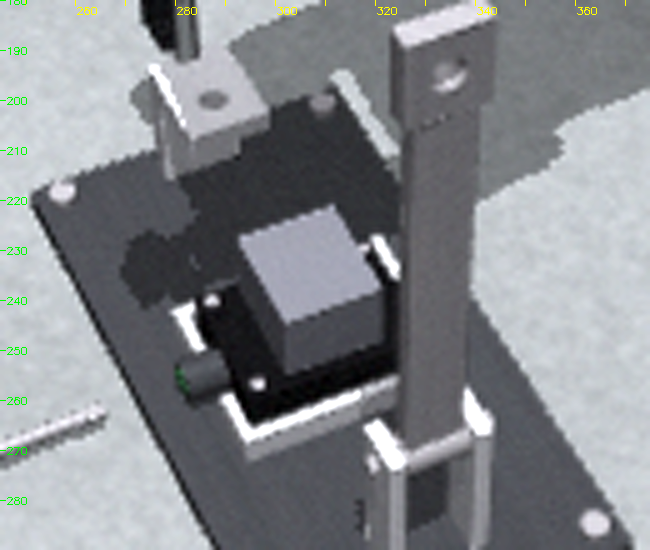

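>>> step_arm(gripper=[1,1,1,1,1,1], travel=[[0,0,-1],[0,0,-1],[0,0,-1],[0,0,-1],[0,0,-1],[0,0,-1]], twist=[[0,0,0],[0,0,0],[0,0,0],[0,0,0],[0,0,0],[0,0,0]])

```text
time_s: 10.62
position: [0.5547, -0.0107, 0.3435]
orientation: [-3.139, -0.0, 1.494]
contact_force: [-0.4, 0.2, -0.1]
opening: 0.0
finger_force: 0.0
```

>>> step_arm(gripper=[1,1,1,1,1,1,1,1], travel=[[0.5,-0.015,0],[1,-0.015,0],[1,-0.015,0],[1,-0.015,0],[1,-0.015,0.3],[1,-0.015,0.6],[1,-0.015,0.6],[1,-0.015,0.6]], twist=[[0,0,0],[0,0,0],[0,0,0],[0,0,0],[0,0,0],[0,0,0],[0,0,0],[0,0,0]])

```text
time_s: 11.62
position: [0.5649, 0.1384, 0.2567]
orientation: [3.14, -0.0, 1.493]
contact_force: [0.3, -0.2, 0.2]
opening: -0.0002
finger_force: 0.0
```

Run:
```python
from plan import *
s=env.read_state(); p=s["position"]; print(p,s["orientation"],s["contact_force"],s["opening"])
ps=-.0763;c,sn=np.cos(ps),np.sin(ps)
for q in (90,75,60,50,40,30,20,10,0):
    r=np.radians(q); Y=(105-180*np.cos(r)+5*np.sin(r)+11)/1e3; z=(79+180*np.sin(r)+5*np.cos(r))/1e3
    w=np.array([.5543-sn*Y,-.0093+c*Y,z])
    R=Ro.from_euler("xyz",s["orientation"]); print(q,w.round(4),(R.inv().apply(w-p)/.15).round(3))
```

```text
[0.56493627 0.13841737 0.25667006] [ 3.14015671e+00 -1.28771101e-04  1.49321558e+00] [ 0.34227735 -0.21645308  0.18451693] -0.00019346494857328388
90 [0.5635 0.1113 0.259 ] [-0.181  0.005 -0.016]
75 [0.56   0.0647 0.2542] [-0.492  0.005  0.017]
60 [0.5566 0.0209 0.2374] [-0.785  0.005  0.128]
50 [ 0.5546 -0.0052  0.2201] [-0.96   0.005  0.244]
40 [ 0.5529 -0.0279  0.1985] [-1.112  0.005  0.387]
30 [ 0.5515 -0.0466  0.1733] [-1.237  0.005  0.555]
20 [ 0.5504 -0.0606  0.1453] [-1.33   0.005  0.743]
10 [ 0.5497 -0.0695  0.1152] [-1.39   0.005  0.943]
0 [ 0.5494 -0.0731  0.084 ] [-1.414  0.005  1.151]
```

>>> step_arm(gripper=[1,1,1,1,1,1,1,1,1], travel=[[-0.1,0.005,-0.01],[-0.2,0.005,-0.015],[-0.34,0.005,0],[-0.49,0.005,0.017],[-0.64,0.005,0.065],[-0.785,0.005,0.128],[-0.875,0.005,0.185],[-0.96,0.005,0.244],[-0.96,0.005,0.244]], twist=[[0,0,0],[0,0,0],[0,0,0],[0,0,0],[0,0,0],[0,0,0],[0,0,0],[0,0,0],[0,0,0]])

```text
time_s: 12.75
position: [0.5536, -0.0055, 0.218]
orientation: [-3.14, 0.0, 1.493]
contact_force: [0.2, 0.7, 0.1]
opening: -0.0003
finger_force: 0.0
```

>>> step_arm(gripper=[1,1,1,1,1,1,1,1,1,1,1,1], travel=[[-0.08,0,0.07],[-0.152,0,0.143],[-0.215,0,0.225],[-0.277,0,0.311],[-0.325,0,0.405],[-0.37,0,0.5],[-0.4,0,0.6],[-0.43,0,0.7],[-0.445,0,0.8],[-0.454,0,0.87],[-0.454,0,0.907],[-0.454,0,0.907]], twist=[[0,0,0],[0,0,0],[0,0,0],[0,0,0],[0,0,0],[0,0,0],[0,0,0],[0,0,0],[0,0,0],[0,0,0],[0,0,0],[0,0,0]])

```text
time_s: 14.25
position: [0.5485, -0.0726, 0.0839]
orientation: [3.141, 0.0, 1.494]
contact_force: [-6.0, -0.4, 17.3]
opening: -0.0001
finger_force: 8.6
```

>>> step_arm(gripper=[1,1,1,-1,-1,-1], travel=[[0,0,-0.1],[0,0,-0.4],[0,0,-0.8],[0,0,-1],[0,0,-1],[0,0,-1]], twist=[[0,0,0],[0,0,0],[0,0,0],[0,0,0],[0,0,0],[0,0,0]])

```text
time_s: 15.0
position: [0.5483, -0.0724, 0.2322]
orientation: [-3.141, -0.0, 1.494]
contact_force: [-0.4, -0.7, -0.3]
opening: 0.0541
finger_force: 0.0
```

Run:
```python
from plan import *
plan([(.51,-.2,.22,1.4945),(.472,-.337,.12,1.4945),(.472,-.337,.049,1.4945)])
```

```text
(0.51, -0.2, 0.22, 1.4945) travel [-0.868, -0.189, 0.081] twist [-0.001, -0.0, -0.001] rows>= 3
(0.472, -0.337, 0.12, 1.4945) travel [-0.93, -0.183, 0.667] twist [0.0, 0.0, 0.0] rows>= 3
(0.472, -0.337, 0.049, 1.4945) travel [0.0, -0.0, 0.473] twist [0.0, 0.0, 0.0] rows>= 2
```

>>> step_arm(gripper=[-1,-1,-1,-1], travel=[[-0.87,-0.19,0.08],[-0.87,-0.19,0.08],[-0.87,-0.19,0.08],[-0.87,-0.19,0.08]], twist=[[0,0,0],[0,0,0],[0,0,0],[0,0,0]])

```text
time_s: 15.5
position: [0.5098, -0.2007, 0.2196]
orientation: [-3.14, -0.001, 1.492]
contact_force: [-1.0, 1.0, -0.3]
opening: 0.0853
finger_force: 0.0
```

>>> step_arm(gripper=[-1,-1,-1,-1,-1], travel=[[-0.93,-0.18,0.5],[-0.93,-0.18,0.67],[-0.93,-0.18,0.67],[-0.93,-0.18,0.67],[-0.93,-0.18,0.67]], twist=[[0,0,0],[0,0,0],[0,0,0],[0,0,0],[0,0,0]])

```text
time_s: 16.12
position: [0.4733, -0.3362, 0.1204]
orientation: [-3.141, -0.0, 1.495]
contact_force: [0.3, -0.3, 0.2]
opening: 0.0853
finger_force: 0.0
```

Run:
```python
from plan import *
plan([(.472,-.337,.049,1.4945)])
t=grab("top"); s=grab("scene")
o=np.zeros((520,800,3),np.uint8)
o[:520,:520]=crop(s,245,180,130,130,4); o[:280,520:]=crop(s,238,100,70,70,4); o[280:480,520:720]=crop(t,460,255,50,50,4)
cv2.imwrite("pics/c5.png",cv2.convertScaleAbs(o,alpha=1.4))
```

```text
(0.472, -0.337, 0.049, 1.4945) travel [-0.006, -0.008, 0.476] twist [-0.0, -0.0, 0.001] rows>= 2
```

View pics/c5.png

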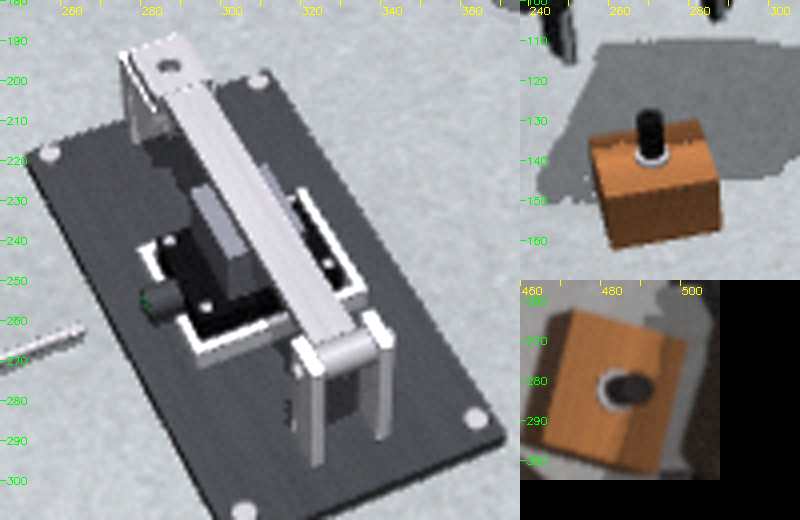

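>>> step_arm(gripper=[-1,-1,-1,-1,-1,1,1,1,1,1,1,1], travel=[[-0.006,-0.005,0.2],[-0.006,-0.005,0.35],[-0.006,-0.005,0.43],[-0.006,-0.005,0.47],[-0.006,-0.005,0.47],[-0.006,-0.005,0.47],[-0.006,-0.005,0.47],[-0.006,-0.005,0.47],[-0.006,-0.005,0.47],[-0.006,-0.005,0.47],[-0.006,-0.005,0.47],[-0.006,-0.005,0.47]], twist=[[0,0,0],[0,0,0],[0,0,0],[0,0,0],[0,0,0],[0,0,0],[0,0,0],[0,0,0],[0,0,0],[0,0,0],[0,0,0],[0,0,0]])

```text
time_s: 17.73
position: [0.4718, -0.3385, 0.0499]
orientation: [3.141, 0.0, 1.494]
contact_force: [-1.3, 1.3, 4.9]
opening: 0.0137
finger_force: 58.5
```

>>> step_arm(gripper=[1,1,1,1,1], travel=[[0,0,-0.1],[0,0,-0.3],[0,0,-0.6],[0,0,-0.8],[0,0,-0.8]], twist=[[0,0,0],[0,0,0],[0,0,0],[0,0,0],[0,0,0]])

```text
time_s: 18.35
position: [0.4724, -0.3389, 0.1725]
orientation: [3.138, 0.003, 1.494]
contact_force: [0.2, 0.0, -0.2]
opening: 0.0141
finger_force: 58.5
```

Run:
```python
from plan import *
plan([(.51,-.23,.17,1.4945),(.5467,-.109,.15,1.4945)])
t=grab("top"); s=grab("scene")
cv2.imwrite("pics/c6.png",cv2.convertScaleAbs(np.hstack([crop(s,230,80,80,100,5),crop(t,440,230,80,100,5)]),alpha=1.5))
```

```text
(0.51, -0.23, 0.17, 1.4945) travel [0.743, 0.194, 0.015] twist [0.005, 0.004, -0.001] rows>= 2
(0.5467, -0.109, 0.15, 1.4945) travel [0.823, 0.182, 0.133] twist [0.0, 0.0, 0.0] rows>= 3
```

View pics/c6.png

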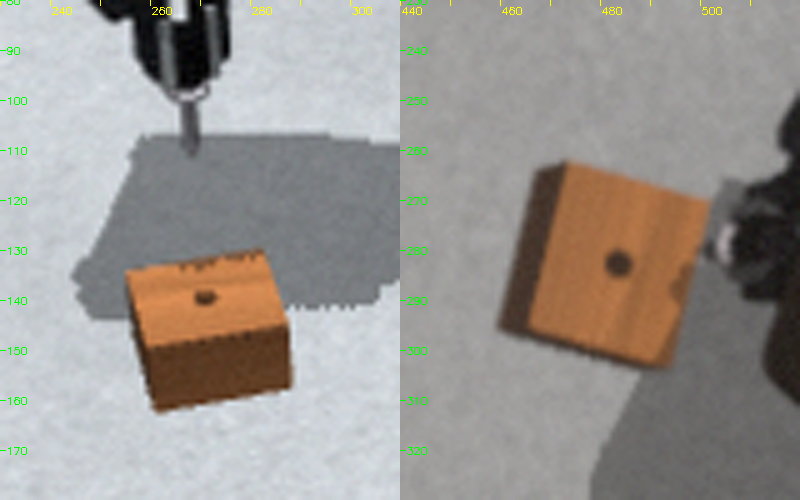

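Run:
```python
from plan import *
a=unproj("top",(483.2,282.2),.042)[0]; b=unproj("top",(371.6,242.4),.074)[0]; print("stand hole",a,"latch",b,"tcp target",b-a+[.4718,-.3385,0])
t=grab("top"); cv2.imwrite("pics/x.png",t)
```

```text
stand hole [ 0.47351121 -0.33809809  0.042     ] latch [ 0.54705277 -0.10893526  0.074     ] tcp target [ 0.54534156 -0.10933717  0.032     ]
```

>>> step_arm(gripper=[1,1,1,1], travel=[[0.74,0.19,0.015],[0.74,0.19,0.015],[0.74,0.19,0.015],[0.74,0.19,0.015]], twist=[[0,0,0],[0,0,0],[0,0,0],[0,0,0]])

```text
time_s: 19.0
position: [0.5085, -0.2299, 0.1666]
orientation: [-3.14, -0.0, 1.494]
contact_force: [0.4, 0.5, -0.4]
opening: 0.0138
finger_force: 58.5
```

>>> step_arm(gripper=[1,1,1,1,1], travel=[[0.5,0.11,0.1],[0.82,0.18,0.13],[0.82,0.18,0.13],[0.82,0.18,0.13],[0.82,0.18,0.13]], twist=[[0,0,0],[0,0,0],[0,0,0],[0,0,0],[0,0,0]])

```text
time_s: 19.62
position: [0.5449, -0.111, 0.1479]
orientation: [3.141, 0.0, 1.492]
contact_force: [-0.5, -0.7, 0.1]
opening: 0.0142
finger_force: 58.6
```

Run:
```python
from plan import *
plan([(.546,-.109,.14,1.4945),(.546,-.109,.092,1.4945)])
s=grab("scene")
cv2.imwrite("pics/c7.png",cv2.convertScaleAbs(crop(s,240,140,90,80,7),alpha=1.4))
```

```text
(0.546, -0.109, 0.14, 1.4945) travel [0.014, 0.007, 0.053] twist [0.0, 0.0, -0.003] rows>= 1
(0.546, -0.109, 0.092, 1.4945) travel [0.0, -0.0, 0.32] twist [0.0, 0.0, 0.0] rows>= 1
```

View pics/c7.png

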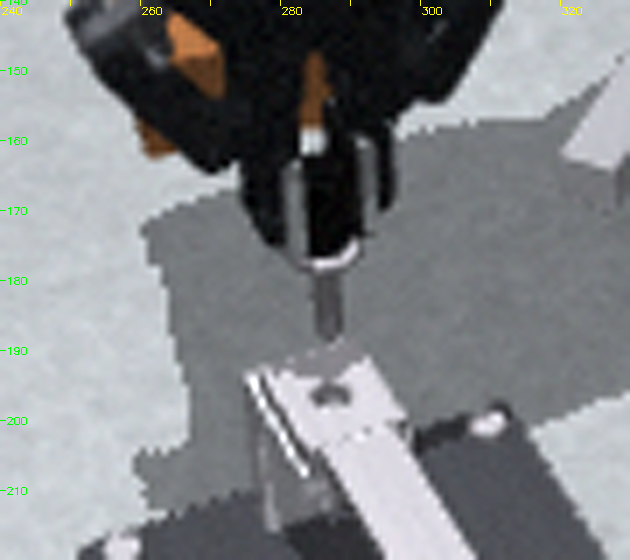

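>>> step_arm(gripper=[1,1,1,1,1,1,1], travel=[[0.02,0.01,0],[0.02,0.01,0.08],[0.02,0.01,0.13],[0.02,0.01,0.17],[0.02,0.01,0.21],[0.02,0.01,0.25],[0.02,0.01,0.25]], twist=[[0,0,0],[0,0,0],[0,0,0],[0,0,0],[0,0,0],[0,0,0],[0,0,0]])

```text
time_s: 20.55
position: [0.5467, -0.1066, 0.1099]
orientation: [-3.141, 0.0, 1.494]
contact_force: [-0.4, -5.0, -2.1]
opening: 0.0141
finger_force: 58.5
```

>>> step_arm(gripper=[1,1,1,1,1,1], travel=[[-0.012,0,0],[-0.012,0,0.04],[-0.012,0,0.08],[-0.012,0,0.11],[-0.012,0,0.125],[-0.012,0,0.125]], twist=[[0,0,0],[0,0,0],[0,0,0],[0,0,0],[0,0,0],[0,0,0]])

```text
time_s: 21.3
position: [0.5465, -0.1081, 0.0919]
orientation: [-3.141, -0.0, 1.494]
contact_force: [-2.4, 0.8, 3.6]
opening: 0.014
finger_force: 59.4
```

>>> step_arm(gripper=[1,1,-1,-1,-1,-1,-1,-1,-1,-1], travel=[[0,0,0.01],[0,0,0.01],[0,0,0],[0,0,0],[0,0,0],[0,0,0],[0,0,-0.3],[0,0,-0.6],[0,0,-1],[0,0,-1]], twist=[[0,0,0],[0,0,0],[0,0,0],[0,0,0],[0,0,0],[0,0,0],[0,0,0],[0,0,0],[0,0,0],[0,0,0]])

```text
time_s: 22.55
position: [0.548, -0.1086, 0.2458]
orientation: [3.134, 0.002, 1.494]
contact_force: [0.3, -0.6, -0.3]
opening: 0.0856
finger_force: 0.0
```

Run:
```python
from u import *
s=grab("scene"); cv2.imwrite("pics/c8.png",cv2.convertScaleAbs(crop(s,245,160,130,120,5),alpha=1.4))
```

```text
(no output)
```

View pics/c8.png

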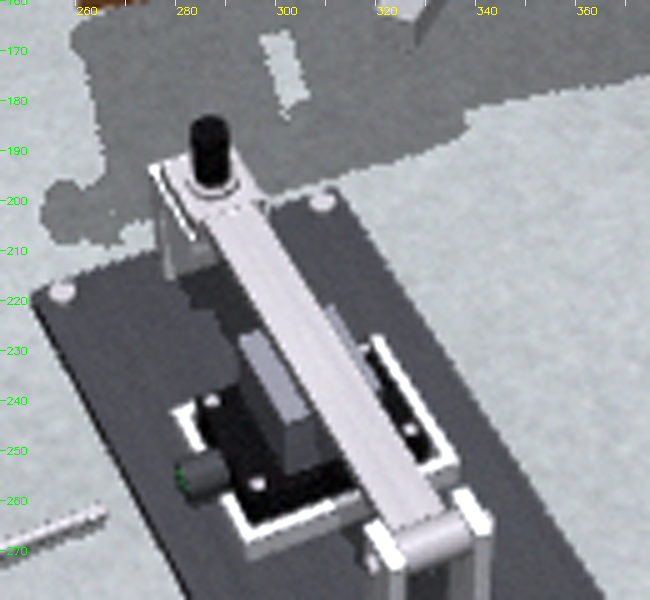

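The pin stands upright with its collar on the bar (pixel 286, 197). The bar is level and the head is in the nest with its snout in the notch (283, 255).

```bash
python3 -c "
from bench import env
print(env.finish_job())"
```

```text
the job is handed in; nothing more can be done
None
```

The head is in the nest, the bar is shut and the lock pin is home; I handed the job in at about 22.6 s of the 72 s allowed, and `env.finish_job()` returned no verdict.

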